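# Find the lid that screws home on the near canister

## Robot

A 6-joint arm with a two-finger parallel gripper is mounted at the origin on a cart in front of the work surface, level with it; the furniture and walls round the work are solid. World frame = base frame: x ahead of the robot, y to its left, z up, the work surface at z = 0. Lengths are in mm, angles in rad, forces in N, time in s.
With the tool pointing down it reaches from about 350 to 875 mm from the base axis. Payload 4.2 kg.
Tool frame: the origin (TCP) lies between the finger pads; the fingertips stand 14 mm ahead of it and the grasp point (between the pads) lies 5 mm behind it; z points along the fingers, y is the line along which they close (so a half turn about z gives the same grasp; the last joint's range is limited). The gripper opens to 85 mm and grips with 20 to 120 N. Pads are 22 mm wide; open, the fingers measure 114 mm over their backs; the gripper's body (76 mm by 85 mm) begins 54 mm behind the grasp point. The pads swing forward as they close: fully open they stand 13 mm farther back than shut.
Start: joints at [1.442, 0.385, 0.008, 0, -1.194, -0.259], TCP at [236.312, 578.581, 245.312] pointing down, gripper open.
Joint ranges: [-3.14, 3.14], [-1.21, 2.06], [-1.07, 1.41], [-3.16, 2.05], [-2.99, -0.16], [-3.1, 3.1]. Speed limits (rad/s): [2.79, 2.79, 3.14, 3.14, 3.14, 3.14].

## Interface

Orientations are given as a unit quaternion [x, y, z, w].
In Python, from bench import * gives the robot as it stands.
- The arm moves only by the tool carry_out, never from a script. Its argument "motion" is a list of rows, each a list of 7 numbers: the turn, a rotation vector about the tool's x, y, z in rad, then the shift along the tool's x, y, z in mm, then the opening, from -1 (shut) to 1 (fully open), so that 0 is half open. A call has 1 to 5 rows; each row is the pose to reach, as a shift and turn from the pose commanded when the call began, along the tool's axes at that moment; what a row does not reach only later rows make up. A row lasts 1/8 s, in which the tool goes at most 62.5 mm and 10.7 degrees, less where a joint would pass 70% of its speed; a pose out of reach is approached as far as the arm can. A call with a gripper value outside its range is refused whole. The fingers move at their own pace and stop on an object; the grip force is fixed at half the most. Time passes only in rows, so rows that repeat a pose let the fingers close. It gives the time, the measured TCP pose, the force, the opening and the grip force at its end, in the units of the state.
- read_state(): the state, without advancing time (a new reading comes with each control period).
- get_image(name): name is "side" or "top" or "wrist"; returns a dict with "color" (480x640x3 uint8, blue, green, red), "mtx" (3x3 intrinsics, pixels), "position" and "orientation" of the camera in the world. Camera axes: x right, y down, z forward; pixel columns grow to the right and rows downward; lengths in mm; the calibration is good to about 2 mm. The wrist camera is an equidistant fisheye: a pixel r from the principal point sees the ray r / f radians off the axis. A picture is of the moment at which its call begins. There is no depth.
- job_done(): hands the job in; it is judged then, once.
The state is a dict: "clock": time; "joints": joint angles; "joint_vel": joint speeds; "joint_efforts": joint torques, N m; "position": TCP position; "ee_rot": TCP orientation; "contact_force": force on the tool from outside, world axes, zero at the start; "wrist_torque": the same for the moment, N m; "gripper_width": finger opening in mm; "grasp_force": force on a finger pad.
Only numpy, scipy, OpenCV 4.12 (cv2) and the standard library are available. Lean on these libraries where they do the work, as an engineer would, in place of code of your own. Each camera call takes 0.05 s, during which the arm holds its last target. There are 200 camera calls.

## Task

Two look-alike lids lie on the worktop, but only one of them fits the canister that stands nearer to you in the rack. Find out which by trying, screw it clockwise onto that near canister until it is fully home, and leave the other lid lying flat on the worktop. Do not knock over the tall glass or the mustard jar.

Things in the scene. Friction and masses are not known exactly. Their poses are not given: they have to be found in the camera images.
- rack: Dark wooden board, 310 mm long (its own x axis), 150 mm wide, rails 30 mm high; fixed; origin at the centre of its underside. Two look-alike open white canisters, 112 mm in diameter, are fixed in it: the near one (to be closed) 75 mm in front of its centre (-x, towards the robot), the far one (stays open) 75 mm behind. Their threads differ and they may stand either way round.
- near_mouth (a point): Centre of the near canister's mouth, at its rim, 102 mm above the worktop; axes as the rack's. To try a lid, set it on level and centred (1.5 mm of play), its bar in line with the rack's long axis (within 10 degrees, either end in front). The lid that fits sinks at once until its origin is 13 to 14 mm below the rim. A wrong lid's origin stays at most 6 mm below the rim however it is turned.
- near_seat (a point): Where the fitting lid's origin lies once home: on the near canister's axis, 19.5 mm below the rim; axes as the rack's. From where it first sinks to, the lid is turned clockwise (seen from above) by about 70 degrees to a firm stop and sinks another 6 mm along its thread, evenly with the turn. It turns with little force if the hand sinks with it.
- lid_a: Bare aluminium screw lid, right way up: disc 114 mm in diameter, 26 mm high, with a hollow 20 mm deep beneath (106 mm inner diameter, small steel lugs inside) and on top an upright grip bar 80 mm long (along the lid's own x axis), 18 mm thick, 30 mm high: 56 mm in all. Origin: centre of its underside (skirt's lower edge). 0.10 to 0.21 kg. Which lid fits differs from time to time and cannot be seen.
- lid_a_bar (a point): Middle of lid_a's grip bar, 44 mm above the lid's origin, 12 mm below the bar's top; axes as the lid's.
- lid_b: The other lid: outside the same as lid_a in every way, with other lugs inside. Origin: centre of its underside; x axis along its grip bar.
- lid_b_bar (a point): Middle of lid_b's grip bar, 44 mm above the lid's origin, 12 mm below the bar's top; axes as the lid's.
- glass: Tall clear drinking glass, 69 mm in diameter, 144 mm high, standing loose; origin at the centre of its underside.
- jar: Mustard jar with a yellow lid, 68 mm in diameter, 112 mm high, standing loose; origin at the centre of its underside.
There are look-alikes about, which are no part of the job. What is shaped like the lid_a but purple is not meant.

How it is judged:
By the outcome, as a careful person would: the job done as asked, in the order asked, and still so for the second after the job is handed in, with the robot touching nothing.
It also fails if it takes over 58 s, if anything falls off the work surface, if the arm or the gripper's body presses on something with over 40 N, if the wrist force passes 120 N, or if a joint passes its speed limit or range.

## Working session

There is one attempt and no reset: what is moved stays moved. The work goes in short steps, Python scripts to look and compute and a tool call to move; the robot and the scene stay as the last step left them, time stands still between calls to the robot, and variables do not carry over. Pictures are saved under pics/ and viewed, at most 10 in all, crops included, and the job is handed in when it is done.

Besides the shell and the picture viewer there is one more tool, called after "Emit:" as name([rows], argument=value, ...), one row to a line, values as JSON. carry_out: Moves the arm, as the interface text tells. Its arguments: {"type":"object","properties":{"motion":{"type":"array"}},"required":["motion"]}

```bash
mkdir -p pics; ls
python3 - <<'E'
from bench import *
import cv2,json,numpy as np
s=read_state(); print(s)
for n in ("side","top","wrist"):
    i=get_image(n); cv2.imwrite(f"pics/{n}0.png",i["color"])
    print(n,np.array(i["mtx"]).tolist(),list(i["position"]),list(i["orientation"]))
E
```

```text
pics
{'clock': 0.0, 'joints': array([ 1.44159862e+00,  3.85552487e-01,  6.61037627e-03, -5.53959527e-04,
       -1.19395774e+00, -2.58625288e-01]), 'joint_vel': array([-0.00125809,  0.00038904, -0.00252869,  0.00170589, -0.00015769,
        0.00015007]), 'joint_efforts': array([-1.36048733e-03, -3.92286301e+01,  1.88397181e+01,  4.18610215e+00,
       -4.68559083e-03, -6.92123393e-06]), 'position': array([236.10167   , 578.08813686, 244.20978541]), 'ee_rot': array([ 9.81237730e-01, -1.92798714e-01, -1.88882614e-04,  1.06620834e-03]), 'contact_force': array([ 0.31793057, -0.70982256,  0.71850542]), 'wrist_torque': array([ 0.01562895, -0.02119722, -0.02400467]), 'grasp_force': 0.0, 'gripper_width': 84.95922668869474}
side [[535.6077987241649, 0.0, 312.71122113248674], [0.0, 535.6077987241649, 248.68782877685413], [0.0, 0.0, 1.0]] [np.float64(208.92005500604574), np.float64(-628.1697206935336), np.float64(818.3697921467623)] [np.float64(0.8882103449657794), np.float64(-0.2330761002326675), np.float64(0.09127967614536484), np.float64(-0.38526086658120356)]
top [[495.6244189513542, 0.0, 320.37318819850157], [0.0, 495.6244189513542, 234.9364034373398], [0.0, 0.0, 1.0]] [np.float64(477.289790744494), np.float64(6.444603378108695), np.float64(1059.0015259730071)] [np.float64(-0.695636163618736), np.float64(0.716786609696401), np.float64(-0.020358123703284582), np.float64(0.0435066756375219)]
wrist [[371.64829954431775, 0.0, 320.49620051145655], [0.0, 371.64829954431775, 242.8636482219606], [0.0, 0.0, 1.0]] [np.float64(300.3742051621991), np.float64(550.9882778729296), np.float64(372.1447375888886)] [np.float64(-0.5514645507703655), np.float64(0.8226155303256728), np.float64(0.11448157608875617), np.float64(-0.078003251514828)]
```

View pics/top0.png

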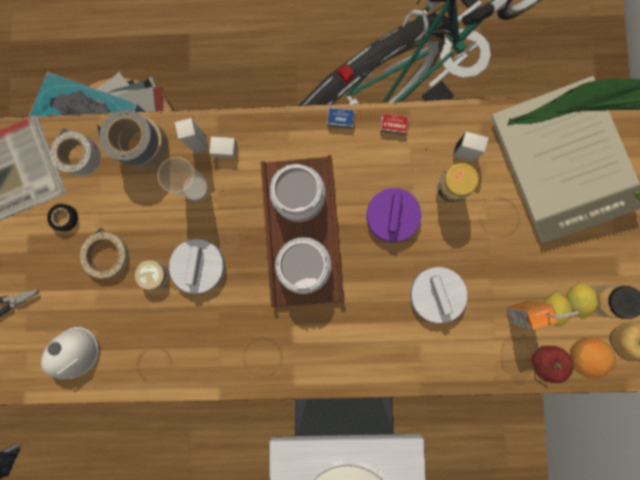

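View pics/side0.png

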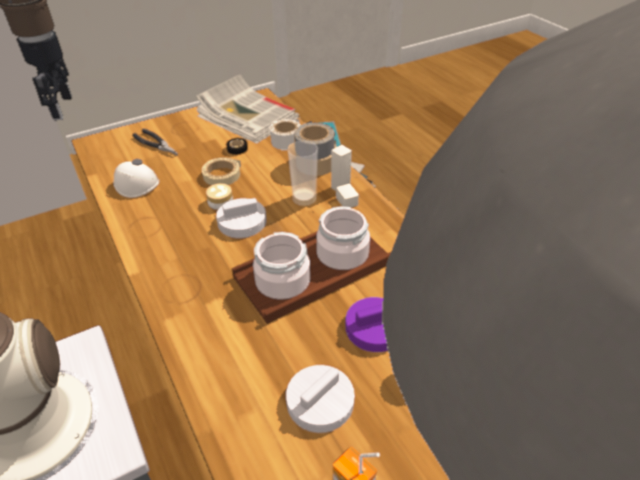

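Top view: the lids are at (196,267) and (439,296), the near canister mouth at (302,265), the far one at (298,192), the glass at (180,177), the jar at (460,183), and the purple decoy at (394,215). The side view agrees.

```bash
cat > h.py <<'E'
from bench import *
import cv2,numpy as np
from scipy.spatial.transform import Rotation as R
def ray(im,uv):
    K=np.array(im["mtx"]);p=np.atleast_2d(uv).astype(float)
    d=np.c_[(p[:,0]-K[0,2])/K[0,0],(p[:,1]-K[1,2])/K[1,1],np.ones(len(p))]
    return R.from_quat(im["orientation"]).apply(d)
def fray(im,uv):
    K=np.array(im["mtx"]);p=np.atleast_2d(uv).astype(float)-K[:2,2]
    r=np.linalg.norm(p,axis=1);t=r/K[0,0];k=np.sin(t)/np.maximum(r,1e-9)
    return R.from_quat(im["orientation"]).apply(np.c_[p*k[:,None],np.cos(t)])
def plane(im,uv,z,f=ray):
    o=np.array(im["position"]);d=f(im,uv);return (o+d*((z-o[2])/d[:,2])[:,None])[:,:2]
def circ(P):
    """robust circle fit"""
    from scipy.optimize import least_squares
    c=P.mean(0);r=np.linalg.norm(P-c,axis=1).mean()
    s=least_squares(lambda q:np.hypot(P[:,0]-q[0],P[:,1]-q[1])-q[2],[*c,r],loss="soft_l1",f_scale=1.5)
    return s.x
E
python3 - <<'E'
from h import *
im=get_image("top");c=im["color"];hsv=cv2.cvtColor(c,cv2.COLOR_BGR2HSV)
vis=cv2.resize(c[130:340,140:500],None,fx=2.2,fy=2.2,interpolation=cv2.INTER_CUBIC)
low=((hsv[...,1]<60)&(hsv[...,2]>70)).astype(np.uint8)*255
for n,(u,v),z in (("L",(196,267),26),("Rr",(439,296),26),("near",(302,265),102),("far",(298,192),102)):
    m=np.zeros_like(low);cv2.circle(m,(u,v),36,255,-1);m&=low
    cs,_=cv2.findContours(m,cv2.RETR_CCOMP,cv2.CHAIN_APPROX_NONE)
    k=max(cs,key=cv2.contourArea);P=plane(im,k[:,0],z);q=circ(P);print(n,"circ",q.round(1),cv2.contourArea(k))
    cv2.drawContours(vis,[((k-np.array([140,130]))*2.2).astype(int)],-1,(0,0,255),1)
    if z==26:
        g=cv2.cvtColor(c,cv2.COLOR_BGR2GRAY);
        print(np.percentile(g[m>0],[5,25,50,75,90,97]))
h,s,v=hsv[...,0],hsv[...,1],hsv[...,2]
dark=((v<90)&((h<15)|(h>165))&(s>80)).astype(np.uint8)*255;mm=np.zeros_like(dark);mm[145:315,255:350]=255
k=max(cv2.findContours(cv2.morphologyEx(dark&mm,cv2.MORPH_CLOSE,np.ones((9,9))),0,1)[0],key=cv2.contourArea)
k=cv2.convexHull(k);bp=cv2.boxPoints(cv2.minAreaRect(k));print("rack",plane(im,bp,30).round(1).tolist())
cv2.drawContours(vis,[((k-np.array([140,130]))*2.2).astype(int)],-1,(0,255,0),1)
cv2.imwrite("pics/t1.png",vis)
w=get_image("wrist");
E
```

```text
L circ [514.6 301.3  57.5] 2333.0
[ 91. 140. 189. 193. 195. 197.]
Rr circ [ 440.8 -200.1   57. ] 2452.0
[125. 178. 193. 196. 197. 199.]
near circ [507.6  72.2  54.2] 2471.0
far circ [650.3  79.7  55.7] 2499.5
rack [[728.0, 155.1], [732.6, 7.1], [429.6, -3.4], [423.9, 140.6]]
```

View pics/t1.png

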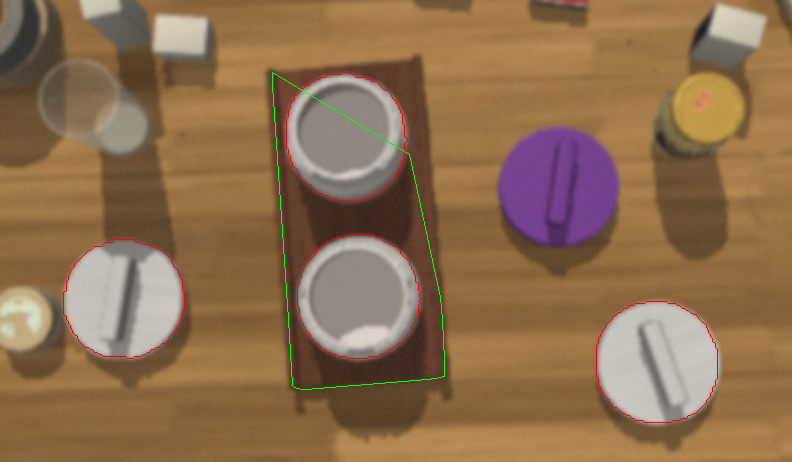

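The circle fits on the lids look good (57 mm radius). I'll move the wrist camera over the left lid for a close look.

Emit:
carry_out([
  [0, 0, 0, 52, 30, 0, 1],
  [0, 0, -0.1, 104, 60, 0, 1],
  [0, 0, -0.2, 156, 90, 0, 1],
  [0, 0, -0.25, 208, 120, 0, 1],
  [0, 0, -0.25, 260, 150, 0, 1],
])

```text
clock: 0.88
position: [421.1, 339.8, 245.5]
ee_rot: [0.998, -0.068, 0.0, -0.0]
contact_force: [-0.3, 0.9, -0.5]
gripper_width: 85.5
grasp_force: 0.0
```

```bash
cat >> h.py <<'E'
def tcp():
    s=read_state();r=R.from_quat(s["ee_rot"]);x=r.apply([1,0,0])
    print("t",round(s["clock"],2),"pos",s["position"].round(1),"yaw",round(np.degrees(np.arctan2(x[1],x[0])),2),"tz",r.apply([0,0,1]).round(3),"F",s["contact_force"].round(1),"T",s["wrist_torque"].round(2),"w",round(s["gripper_width"],1),"g",round(s["grasp_force"],1),"j",s["joints"].round(2))
    return s,r
E
python3 - <<'E'
from h import *
tcp();im=get_image("wrist");cv2.imwrite("pics/w1.png",im["color"]);tcp()
t=get_image("top")
c=np.array([[267,71],[421,57],[449,388],[297,402]])/2.2+[140,130]
print(plane(t,c,30).round(1).tolist())
for b in ([[104,342],[126,342],[137,256],[115,256]],[[641,322],[660,320],[687,402],[667,406]]):
  print(plane(t,np.array(b)/2.2+[140,130],56).round(1).tolist())
E
```

```text
t 0.88 pos [421.1 339.8 245.5] yaw -7.85 tz [ 0.  0. -1.] F [-0.3  0.9 -0.5] T [ 0.05 -0.15 -0.01] w 85.5 g 0.0 j [ 0.98  0.24 -0.2   0.   -1.13  0.45]
t 0.93 pos [423.6 334.9 245.5] yaw -8.18 tz [-0.    -0.002 -1.   ] F [ 1.2 -1.6  0.6] T [-0.21 -0.07 -0.02] w 85.5 g 0.0 j [ 0.97  0.24 -0.2   0.   -1.13  0.46]
[[729.8, 159.7], [738.0, 10.8], [422.1, -5.7], [412.9, 137.0]]
[[474.1, 311.6], [473.5, 291.1], [552.8, 280.3], [553.5, 300.9]]
[[478.4, -181.9], [479.7, -199.1], [405.3, -219.7], [402.2, -201.6]]
```

View pics/w1.png

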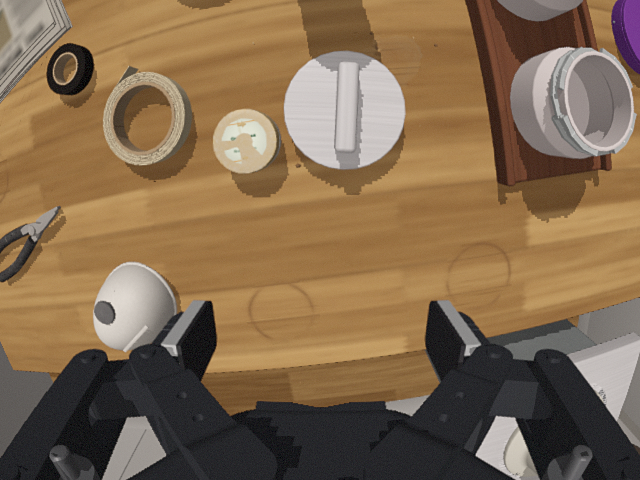

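Wrist view: the left lid's bar runs (349,62)–(345,152), with a candle beside it at (245,140). The near canister rim is at about (595,100). Next I'll look straight down on the near canister.

Emit:
carry_out([
  [0, 0, -0.05, 10, 52, 0, 1],
  [0, 0, -0.1, 20, 104, 0, 1],
  [0, 0, -0.15, 30, 156, 0, 1],
  [0, 0, -0.2, 40, 208, 0, 1],
  [0, 0, -0.2, 49, 260, 0, 1],
])

```text
clock: 1.6
position: [432.9, 76.0, 245.5]
ee_rot: [0.999, 0.032, 0.0, -0.0]
contact_force: [1.5, 0.3, 1.0]
gripper_width: 85.6
grasp_force: 0.0
```

Emit:
carry_out([
  [0, 0, 0, 0, 0, 0, 1],
  [0, 0, 0, 0, 0, 0, 1],
])

```text
clock: 1.85
position: [433.3, 77.4, 245.5]
ee_rot: [1.0, 0.031, 0.0, -0.0]
contact_force: [0.5, 0.2, -0.1]
gripper_width: 85.4
grasp_force: 0.0
```

Run:
```python
from h import *
tcp();im=get_image("wrist");cv2.imwrite("pics/w2.png",im["color"]);print(im["position"]);tcp()
```

```text
t 1.85 pos [433.3  77.4 245.5] yaw 3.55 tz [ 0.001  0.    -1.   ] F [ 0.5  0.2 -0.1] T [-0.03 -0.01  0.  ] w 85.4 g 0.0 j [ 0.55  0.06 -0.42 -0.   -1.09  1.08]
[502.37121367  80.61101453 373.32500347]
t 1.9 pos [433.3  77.9 245.4] yaw 3.61 tz [ 0.  0. -1.] F [ 0.1 -0.2  0.6] T [0.02 0.02 0.  ] w 85.6 g 0.0 j [ 0.55  0.06 -0.42 -0.   -1.09  1.08]
```

View pics/w2.png

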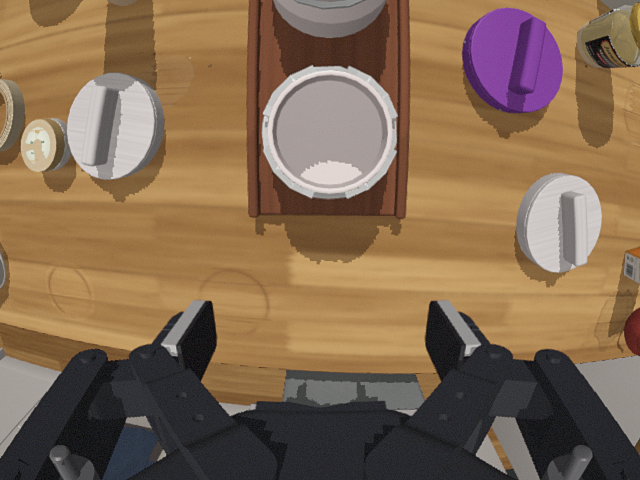

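Wrist view: the near mouth ring is centred at about (330,132), and the rack edges run (258,0)–(252,215) and (400,0)–(403,215). The right lid's bar is at (573,228) and the left lid's at (100,125).

Run:
```python
from h import *
im=get_image("wrist");c=im["color"];hsv=cv2.cvtColor(c,cv2.COLOR_BGR2HSV)
low=((hsv[...,1]<45)&(hsv[...,2]>90)).astype(np.uint8)*255
m=np.zeros_like(low);m[50:205,245:410]=255
cs,_=cv2.findContours(low&m,0,cv2.CHAIN_APPROX_NONE);k=max(cs,key=cv2.contourArea)[:,0]
print("mask outer z102",circ(plane(im,k,102,fray)).round(1))
# edges along rays from mouth centre
g=cv2.GaussianBlur(cv2.cvtColor(c,cv2.COLOR_BGR2GRAY),(3,3),0).astype(float)
pts=[]
for a in np.radians(np.arange(0,360,4)):
    if 35<np.degrees(a)<145: continue
    rr=np.arange(44,66);u=330+rr*np.cos(a);v=132+rr*np.sin(a)
    p=cv2.remap(g.astype(np.float32),u.astype(np.float32)[None],v.astype(np.float32)[None],1)[0]
    i=np.argmax(np.diff(p));pts.append((u[i]+.5*np.cos(a),v[i]+.5*np.sin(a)))
print("inner z102",circ(plane(im,pts,102,fray)).round(1))
# rack edges: outer rack/wood transition on rows
L=[];Rr=[]
dark=(hsv[...,2]<105)&(hsv[...,1]>90)
red=((hsv[...,0]<9)|(hsv[...,0]>172))&(hsv[...,1]>70)&(hsv[...,2]<150)
for v in range(10,205,3):
    r=np.where(red[v,235:425])[0]+235
    if len(r)>5: L.append((r[0],v));Rr.append((r[-1],v))
for e in (L,Rr):
    P=plane(im,e,30,fray);f=cv2.fitLine(P.astype(np.float32),cv2.DIST_HUBER,0,.01,.01).ravel();print("rack edge",np.degrees(np.arctan(f[1]/f[0])).round(2),(f[3]+f[1]/f[0]*(500-f[2])).round(1))
# lids: discs and bars
for n,box in (("L",(60,65,170,185)),("R",(510,165,610,280))):
    x0,y0,x1,y1=box;m=np.zeros_like(low);m[y0:y1,x0:x1]=255
    cs,_=cv2.findContours(low&m,0,cv2.CHAIN_APPROX_NONE);k=max(cs,key=cv2.contourArea)[:,0]
    print(n,"disc z26",circ(plane(im,k,26,fray)).round(1))
vis=np.hstack([cv2.resize(c[65:185,60:170],(400,436),interpolation=2),cv2.resize(c[165:280,510:610],(380,436),interpolation=2)])
cv2.imwrite("pics/l.png",vis)
```

```text
mask outer z102 [508.9  74.5  49.7]
inner z102 [509.1  74.5  41.7]
rack edge 2.86 140.0
rack edge 4.5 4.9
L disc z26 [514.5 298.4  59.7]
R disc z26 [ 442.4 -193.4   60.8]
```

View pics/l.png

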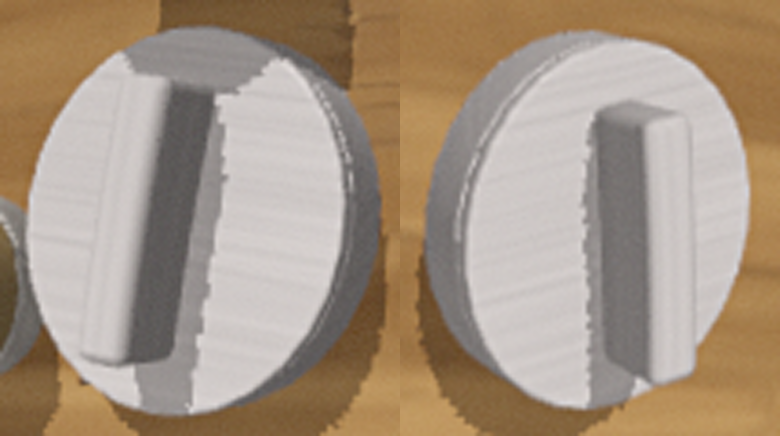

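Near mouth: (509, 74.5), rack yaw about 3.6°. I'll go over the left lid at the same relative view, so calibration bias cancels.

Emit:
carry_out([
  [0, 0, 0.05, 5, -55, 0, 1],
  [0, 0, 0.1, 10, -110, 10, 1],
  [0, 0, 0.15, 15, -165, 40, 1],
  [0, 0, 0.2, 19, -221, 76, 1],
  [0, 0, 0.2, 19, -221, 76, 1],
])

```text
clock: 2.58
position: [436.6, 302.1, 165.9]
ee_rot: [0.998, -0.066, -0.002, 0.002]
contact_force: [-0.3, -0.3, -0.1]
gripper_width: 85.6
grasp_force: 0.0
```

Emit:
carry_out([
  [0, 0, 0, 0, 0, 0, 1],
  [0, 0, 0, 0, 0, 0, 1],
])

```text
clock: 2.82
position: [438.5, 298.7, 170.2]
ee_rot: [0.998, -0.069, 0.0, -0.001]
contact_force: [-0.3, -0.3, 0.5]
gripper_width: 85.7
grasp_force: 0.0
```

Run:
```python
from h import *
tcp();im=get_image("wrist");c=im["color"];hsv=cv2.cvtColor(c,cv2.COLOR_BGR2HSV);tcp()
low=((hsv[...,1]<45)&(hsv[...,2]>90)).astype(np.uint8)*255
m=np.zeros_like(low);m[30:230,220:430]=255
cs,_=cv2.findContours(low&m,0,cv2.CHAIN_APPROX_NONE);k=max(cs,key=cv2.contourArea)[:,0]
print("disc z26",circ(plane(im,k,26,fray)).round(1),cv2.boundingRect(k))
cv2.imwrite("pics/w3.png",cv2.resize(c[20:240,200:450],None,fx=3,fy=2.7))
```

```text
t 2.83 pos [438.5 298.7 170.2] yaw -7.89 tz [ 0.001  0.001 -1.   ] F [-0.3 -0.3  0.5] T [0.02 0.01 0.06] w 85.7 g 0.0 j [ 0.9   0.29 -0.33  0.   -0.94  0.53]
t 2.88 pos [438.6 298.5 170.4] yaw -7.92 tz [ 0.001  0.001 -1.   ] F [ 0.   1.  -0.7] T [-0.05 -0.01  0.03] w 85.9 g 0.0 j [ 0.9   0.29 -0.33  0.   -0.94  0.53]
disc z26 [515.5 302.9  55.9] (223, 56, 154, 152)
```

View pics/w3.png

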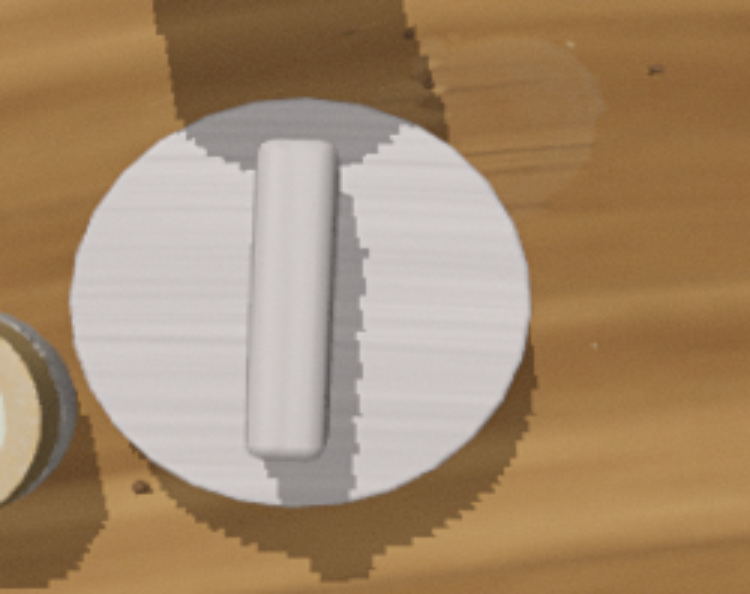

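The bar's top face has crop corners (260,140), (337,140), (327,458) and (247,456). The candle clears the lid on its left.

Run:
```python
from h import *
s,r=tcp();im=get_image("wrist")
q=np.array([[260,140],[337,140],[327,458],[247,456]])/[3,2.7]+[200,20]
P=plane(im,q,56,fray);print(P.round(1).tolist(),P.mean(0).round(1))
d=P[0]+P[1]-P[2]-P[3];print("yaw",np.degrees(np.arctan2(d[1],d[0])),np.linalg.norm(d)/2,np.linalg.norm(P[0]-P[1]))
for t in (P.mean(0),np.array([515.5,302.9])):
    print("shift",r.inv().apply(np.r_[t,43]-s["position"]).round(1))
```

```text
t 2.88 pos [438.6 298.5 170.4] yaw -7.92 tz [ 0.001  0.001 -1.   ] F [ 0.   1.  -0.7] T [-0.05 -0.01  0.03] w 85.9 g 0.0 j [ 0.9   0.29 -0.33  0.   -0.94  0.53]
[[554.9, 303.3], [552.3, 287.0], [475.9, 300.1], [478.9, 317.4]] [515.5 301.9]
yaw -10.117414298873616 77.38466184387188 16.485455310336693
shift [ 75.6 -13.8 127.5]
shift [ 75.5 -14.7 127.5]
```

Emit:
carry_out([
  [0, 0, 0.02, 40, -8, 0, 1],
  [0, 0, 0.04, 75.5, -14.3, 20, 1],
  [0, 0, 0.04, 75.5, -14.3, 65, 1],
  [0, 0, 0.04, 75.5, -14.3, 100, 1],
  [0, 0, 0.04, 75.5, -14.3, 120, 1],
])

```text
clock: 3.55
position: [514.9, 301.2, 48.1]
ee_rot: [0.996, -0.09, -0.001, 0.001]
contact_force: [-0.3, -0.1, -0.7]
gripper_width: 85.1
grasp_force: 0.0
```

Emit:
carry_out([
  [0, 0, 0, 0, 0, 4, 1],
  [0, 0, 0, 0, 0, 7, 1],
  [0, 0, 0, 0, 0, 7, 0.2],
])

```text
clock: 3.92
position: [515.6, 303.0, 43.5]
ee_rot: [0.996, -0.089, 0.001, -0.001]
contact_force: [0.1, -1.6, -0.7]
gripper_width: 69.6
grasp_force: 0.0
```

Emit:
carry_out([
  [0, 0, 0, 0, 0, 0, -0.2],
  [0, 0, 0, 0, 0, 0, -0.6],
  [0, 0, 0, 0, 0, 0, -1],
  [0, 0, 0, 0, 0, 0, -1],
  [0, 0, 0, 0, 0, 0, -1],
])

```text
clock: 4.55
position: [515.4, 303.1, 42.9]
ee_rot: [0.996, -0.089, 0.0, -0.0]
contact_force: [-1.3, 0.7, 4.5]
gripper_width: 17.2
grasp_force: 59.0
```

```bash
python3 -c "
from h import *
tcp()"
```

```text
t 4.55 pos [515.4 303.1  42.9] yaw -10.17 tz [ 0.001  0.001 -1.   ] F [-1.3  0.7  4.5] T [ 0.1   0.26 -0.  ] w 17.2 g 59.0 j [ 0.8   0.55 -0.29  0.   -0.73  0.59]
```

Emit:
carry_out([
  [0, 0, 0, 0, 0, -20, -1],
  [0, 0, 0, 0, 0, -60, -1],
  [0, 0, 0, 0, 0, -110, -1],
  [0, 0, -0.05, 5, 35, -120, -1],
  [0, 0, -0.1, 12, 80, -120, -1],
])

```text
clock: 5.18
position: [512.7, 221.7, 163.0]
ee_rot: [0.999, -0.037, 0.001, -0.001]
contact_force: [0.1, -1.0, -1.4]
gripper_width: 17.1
grasp_force: 58.8
```

Emit:
carry_out([
  [0, 0, -0.05, 8, 45, 0, -1],
  [0, 0, -0.1, 15, 90, 0, -1],
  [0, 0, -0.14, 25, 125, 0, -1],
  [0, 0, -0.14, 25, 142, 0, -1],
  [0, 0, -0.14, 25, 142, 0, -1],
])

```text
clock: 5.8
position: [526.0, 77.4, 161.8]
ee_rot: [1.0, 0.03, -0.001, 0.0]
contact_force: [0.6, -0.1, -1.1]
gripper_width: 16.8
grasp_force: 58.8
```

```bash
python3 -c "
from h import *
s,r=tcp();print(r.inv().apply(np.array([509,75,163])-s['position']).round(1))"
```

```text
t 5.8 pos [526.   77.4 161.8] yaw 3.43 tz [-0.001 -0.    -1.   ] F [ 0.6 -0.1 -1.1] T [ 0.06 -0.03 -0.02] w 16.8 g 58.8 j [ 0.45  0.31 -0.34 -0.   -0.93  1.18]
[-17.1   1.4  -1.2]
```

Emit:
carry_out([
  [0, 0, 0, -17, 1.4, 0, -1],
  [0, 0, 0, -17, 1.4, 8, -1],
  [0, 0, 0, -17, 1.4, 8, -1],
])

```text
clock: 6.18
position: [509.6, 76.5, 153.5]
ee_rot: [1.0, 0.032, -0.001, 0.0]
contact_force: [0.3, 0.9, -1.2]
gripper_width: 17.0
grasp_force: 58.8
```

```bash
python3 -c "
from h import *
s,r=tcp();print(r.inv().apply(np.array([509,75,163])-s['position']).round(1))
im=get_image('wrist');cv2.imwrite('pics/w4.png',im['color'])"
```

```text
t 6.17 pos [509.6  76.5 153.5] yaw 3.62 tz [-0.001 -0.001 -1.   ] F [ 0.3  0.9 -1.2] T [0.04 0.03 0.04] w 17.0 g 58.8 j [ 0.46  0.29 -0.39 -0.   -0.89  1.17]
[-0.7  1.5 -9.5]
```

View pics/w4.png

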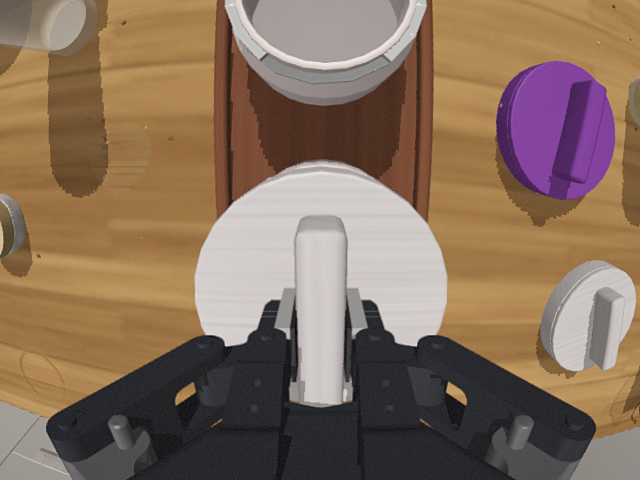

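The lid is held level over the near canister. I'll correct the last 1.5 mm and lower it gently.

Emit:
carry_out([
  [0, 0, 0, -0.6, 1.4, 0, -1],
  [0, 0, 0, -0.6, 1.4, 4, -1],
  [0, 0, 0, -0.6, 1.4, 8, -1],
  [0, 0, 0, -0.6, 1.4, 10, -1],
])

```text
clock: 6.72
position: [509.1, 74.3, 143.9]
ee_rot: [1.0, 0.031, -0.0, 0.0]
contact_force: [-1.0, -0.0, -1.2]
gripper_width: 16.6
grasp_force: 58.8
```

Emit:
carry_out([
  [0, 0, 0, 0, 0, 3, -1],
  [0, 0, 0, 0, 0, 6, -1],
])

```text
clock: 6.98
position: [509.7, 74.4, 141.5]
ee_rot: [0.999, 0.032, 0.0, 0.001]
contact_force: [-9.9, 0.3, 29.1]
gripper_width: 17.1
grasp_force: 62.9
```

```bash
python3 -c "
from h import *
s,r=tcp();print('lid below rim',102-(s['position'][2]-42.9))"
```

```text
t 6.97 pos [509.7  74.4 141.5] yaw 3.65 tz [ 0.001 -0.001 -1.   ] F [-9.9  0.3 29.1] T [ 0.51  3.36 -0.13] w 17.1 g 62.9 j [ 0.46  0.3  -0.41  0.   -0.86  1.17]
lid below rim 3.441536245030534
```

Contact came early, with the force and moment showing the front edge caught: the lid is slightly too far in +x. I'll back off, shift −x and try again.

Emit:
carry_out([
  [0, 0, 0, 0, 0, -4, -1],
  [0, 0, 0, -1.5, 0, -4, -1],
  [0, 0, 0, -1.5, 0, -1, -1],
  [0, 0, 0, -1.5, 0, 1, -1],
])

```text
clock: 7.48
position: [508.1, 74.4, 141.4]
ee_rot: [0.999, 0.032, 0.001, 0.001]
contact_force: [-13.0, 2.9, 34.1]
gripper_width: 16.9
grasp_force: 63.6
```

```bash
python3 -c "
from h import *
s,r=tcp();print('lid below rim',102-(s['position'][2]-42.9))"
```

```text
t 7.47 pos [508.1  74.4 141.4] yaw 3.67 tz [ 0.001 -0.001 -1.   ] F [-13.    2.9  34.1] T [ 0.65  3.99 -0.07] w 16.9 g 63.6 j [ 0.46  0.3  -0.41  0.   -0.86  1.17]
lid below rim 3.4774661986942874
```

Emit:
carry_out([
  [0, 0, 0, 0, 0, -5, -1],
  [0, 0, 0, -2, 0, -5, -1],
  [0, 0, 0, -2, 0, -2, -1],
  [0, 0, 0, -2, 0, 0, -1],
])

```text
clock: 7.98
position: [506.4, 74.5, 141.1]
ee_rot: [0.999, 0.032, 0.001, 0.0]
contact_force: [-14.3, 2.7, 33.8]
gripper_width: 16.9
grasp_force: 63.6
```

```bash
python3 -c "
from h import *
s,r=tcp();print('lid below rim',102-(s['position'][2]-42.9))"
```

```text
t 7.97 pos [506.4  74.5 141.1] yaw 3.66 tz [ 0.002 -0.001 -1.   ] F [-14.3   2.7  33.8] T [ 0.73  3.47 -0.15] w 16.9 g 63.6 j [ 0.46  0.3  -0.41  0.   -0.86  1.17]
lid below rim 3.8104818243506315
```

Run:
```python
from h import *
a=cv2.imread('pics/w4.png');im=get_image('wrist');b=im['color'];cv2.imwrite('pics/w5.png',b)
def low(c):
    h=cv2.cvtColor(c,cv2.COLOR_BGR2HSV);m=((h[...,1]<35)&(h[...,2]>120));return m
for c in (a,b):
    g=cv2.cvtColor(c,cv2.COLOR_BGR2GRAY).astype(int);m=low(c)
    row=np.where(m[285,150:500])[0]+150
    print("disc row285",row[0],row[-1],"bar top edge grey col320",g[205:232,320].tolist())
    print("row 240 bar",g[240,285:360:3].tolist())
ga,gb=[cv2.cvtColor(c,cv2.COLOR_BGR2GRAY) for c in(a,b)]
r=cv2.matchTemplate(gb[180:300,260:385],ga[205:280,285:355],cv2.TM_CCOEFF_NORMED);_,v,_,l=cv2.minMaxLoc(r);print("shift",l[0]-25,l[1]-25,v)
# rim of disc, gap to the canister: columns of disc top edge
for c in (a,b):
    g=cv2.cvtColor(c,cv2.COLOR_BGR2GRAY);print([int(x) for x in g[140:190:2,320]])
```

```text
disc row285 195 446 bar top edge grey col320 [207, 208, 207, 206, 207, 208, 206, 207, 202, 193, 173, 163, 158, 162, 157, 162, 163, 168, 168, 168, 165, 165, 166, 167, 176, 182, 192]
row 240 bar [206, 203, 205, 160, 192, 201, 207, 210, 208, 207, 204, 206, 208, 209, 208, 205, 203, 202, 195, 179, 148, 194, 203, 204, 202]
disc row285 195 446 bar top edge grey col320 [208, 209, 207, 208, 209, 207, 208, 206, 204, 196, 174, 163, 164, 163, 159, 160, 164, 169, 168, 168, 166, 166, 169, 170, 173, 180, 190]
row 240 bar [205, 204, 206, 168, 192, 201, 206, 209, 208, 206, 205, 206, 209, 207, 207, 206, 203, 202, 197, 182, 153, 183, 203, 204, 204]
shift 0 0 0.9907296299934387
[57, 58, 59, 51, 55, 59, 61, 58, 56, 57, 106, 179, 211, 190, 164, 178, 227, 216, 204, 208, 208, 206, 210, 208, 205]
[54, 53, 58, 61, 58, 56, 55, 55, 103, 174, 212, 214, 217, 168, 167, 175, 229, 215, 205, 209, 208, 205, 209, 208, 203]
```

Emit:
carry_out([
  [0, 0, 0, 0, 0, -4, -1],
  [0, 0, 0, -2, 0, -4, -1],
  [0, 0, 0, -2, 0, -1.5, -1],
  [0, 0, 0, -2, 0, 0, -1],
])

```text
clock: 8.52
position: [505.7, 74.8, 141.0]
ee_rot: [0.999, 0.032, 0.003, -0.0]
contact_force: [-8.0, 3.0, 27.8]
gripper_width: 17.1
grasp_force: 62.9
```

```bash
python3 -c "
from h import *
s,r=tcp();print('lid below rim',102-(s['position'][2]-42.9))"
```

```text
t 8.53 pos [505.7  74.8 141. ] yaw 3.68 tz [ 0.005  0.    -1.   ] F [-8.   3.  27.8] T [ 0.65  1.74 -0.18] w 17.1 g 62.9 j [ 0.47  0.3  -0.42  0.   -0.85  1.17]
lid below rim 3.9378824528321843
```

Emit:
carry_out([
  [0, 0, 0, 0, 0, -3, -1],
  [0, 0, 0, 0, 0, -3, -1],
])

```text
clock: 8.78
position: [505.6, 74.8, 141.4]
ee_rot: [1.0, 0.032, 0.002, -0.001]
contact_force: [0.5, 0.7, 8.2]
gripper_width: 16.8
grasp_force: 60.0
```

```bash
python3 -c "
from h import *
s,r=tcp();print('lid below rim',102-(s['position'][2]-42.9))"
```

```text
t 8.78 pos [505.6  74.8 141.4] yaw 3.61 tz [ 0.004  0.001 -1.   ] F [0.5 0.7 8.2] T [ 0.44 -0.83 -0.09] w 16.8 g 60.0 j [ 0.47  0.3  -0.42  0.   -0.85  1.17]
lid below rim 3.476754383759072
```

Emit:
carry_out([
  [0, 0, 0, 4.5, 0, 0, -1],
  [0, 0, 0, 4.5, 0, 0, -1],
])

```text
clock: 9.02
position: [507.4, 74.3, 141.7]
ee_rot: [1.0, 0.032, -0.001, 0.001]
contact_force: [-4.8, 1.1, 16.3]
gripper_width: 16.8
grasp_force: 61.3
```

```bash
python3 -c "
from h import *
s,r=tcp();print('lid below rim',102-(s['position'][2]-42.9))"
```

```text
t 9.03 pos [507.4  74.3 141.7] yaw 3.61 tz [-0.002 -0.001 -1.   ] F [-4.8  1.1 16.3] T [ 0.43  1.5  -0.05] w 16.8 g 61.3 j [ 0.46  0.3  -0.41  0.   -0.86  1.17]
lid below rim 3.2300447678180717
```

Run:
```python
from h import *
t=get_image("top");c=cv2.imread("pics/top0.png");g=cv2.GaussianBlur(cv2.cvtColor(c,cv2.COLOR_BGR2GRAY),(3,3),0).astype(np.float32)
for n,(cu,cv) in (("near",(302,264.5)),("far",(297,189))):
  for it in range(2):
    pts=[]
    for a in np.radians(np.arange(0,360,4)):
        if n and 30<np.degrees(a)<150: continue
        rr=np.arange(15,27,.5);u=(cu+rr*np.cos(a)).astype(np.float32);v=(cv+rr*np.sin(a)).astype(np.float32)
        p=cv2.remap(g,u[None],v[None],1)[0];i=np.argmax(p[2:]-p[:-2])+1;pts.append((u[i],v[i]))
    P=plane(t,pts,102);q=circ(P)
    (cu,cv),_,_=cv2.fitEllipse(np.array(pts,np.float32))
  print(n,q.round(1),cu,cv)
# lid held now: disc circle in top view z = 26+98.5
c=t["color"];cv2.imwrite("pics/top5.png",c)
```

```text
near [508.9  75.   41.5] 301.3722229003906 264.38177490234375
far [658.2  82.8  41.3] 295.4237365722656 187.81808471679688
```

Emit:
carry_out([
  [0, 0, 0, 0, 0, -5, -1],
  [0, 0, 0, 0.5, -1, -5, -1],
  [0, 0, 0, 0.5, -1, -5, -1],
])

```text
clock: 9.45
position: [507.8, 75.0, 144.1]
ee_rot: [1.0, 0.031, -0.002, 0.0]
contact_force: [-0.3, 0.4, -1.6]
gripper_width: 16.9
grasp_force: 58.7
```

```bash
python3 -c "
from h import *
for i in range(3): s,r=tcp();print('lid below rim',102-(s['position'][2]-42.9));get_image('top')"
```

```text
t 9.45 pos [507.8  75.  144.1] yaw 3.54 tz [-0.003 -0.001 -1.   ] F [-0.3  0.4 -1.6] T [-0.07 -0.01 -0.05] w 16.9 g 58.7 j [ 0.46  0.3  -0.4  -0.   -0.87  1.17]
lid below rim 0.8449743957210956
t 9.5 pos [507.9  75.  144.2] yaw 3.54 tz [-0.003 -0.001 -1.   ] F [ 0.5  0.2 -2. ] T [-0.01 -0.   -0.01] w 17.0 g 58.7 j [ 0.46  0.3  -0.4  -0.   -0.87  1.17]
lid below rim 0.6808811132170263
t 9.55 pos [508.1  75.1 144.4] yaw 3.55 tz [-0.002 -0.001 -1.   ] F [-0.1 -0.3 -0.6] T [ 0.06 -0.03 -0.  ] w 16.9 g 58.7 j [ 0.46  0.3  -0.4  -0.   -0.87  1.17]
lid below rim 0.49247753558458385
```

Emit:
carry_out([
  [0, 0, 0, 1.2, -0.7, 0, -1],
  [0, 0, 0, 1.2, -0.7, 2, -1],
  [0, 0, 0, 1.2, -0.7, 4, -1],
  [0, 0, 0, 1.2, -0.7, 5, -1],
])

```text
clock: 10.1
position: [510.1, 76.2, 141.8]
ee_rot: [1.0, 0.031, 0.0, 0.0]
contact_force: [-4.3, 0.6, 11.8]
gripper_width: 16.7
grasp_force: 60.5
```

```bash
python3 -c "
from h import *
s,r=tcp();print('lid below rim',102-(s['position'][2]-42.9))"
```

```text
t 10.1 pos [510.1  76.2 141.8] yaw 3.61 tz [ 0.001 -0.    -1.   ] F [-4.3  0.6 11.8] T [0.13 1.33 0.02] w 16.7 g 60.5 j [ 0.46  0.3  -0.4   0.   -0.86  1.17]
lid below rim 3.0755063900489006
```

Emit:
carry_out([
  [0, 0, 0.1, 0, 0, 0, -1],
  [0, 0, 0, 0, 0, 0, -1],
  [0, 0, -0.1, 0, 0, 0, -1],
  [0, 0, 0, 0, 0, 0, -1],
])

```text
clock: 10.6
position: [510.5, 75.9, 141.9]
ee_rot: [1.0, 0.031, 0.001, 0.001]
contact_force: [-1.2, -3.6, 7.1]
gripper_width: 17.0
grasp_force: 59.8
```

```bash
python3 -c "
from h import *
s,r=tcp();print('lid below rim',102-(s['position'][2]-42.9))"
```

```text
t 10.6 pos [510.5  75.9 141.9] yaw 3.56 tz [ 0.002 -0.001 -1.   ] F [-1.2 -3.6  7.1] T [-0.81  0.45  0.22] w 17.0 g 59.8 j [ 0.46  0.3  -0.4   0.   -0.86  1.17]
lid below rim 2.9859607289195367
```

At about 3 mm it rests on the lugs however I centre or turn it, so this lid is wrong. I'll lay it back where it was and try the other.

Emit:
carry_out([
  [0, 0, 0, 0, 0, -15, -1],
  [0, 0, 0, 2, -15, -30, -1],
  [0, 0, 0, 6, -75, -30, -1],
  [0, 0, 0, 11, -135, -30, -1],
  [0, 0, 0, 15, -190, -30, -1],
])

```text
clock: 11.22
position: [513.0, 268.8, 171.1]
ee_rot: [0.999, 0.032, 0.0, -0.0]
contact_force: [0.7, 0.0, -1.0]
gripper_width: 17.1
grasp_force: 58.9
```

Emit:
carry_out([
  [0, 0, 0, 3, -37, 0, -1],
  [0, 0, 0, 3, -37, 40, -1],
  [0, 0, 0, 3, -37, 90, -1],
  [0, 0, 0, 3, -37, 115, -1],
  [0, 0, 0, 3, -37, 115, -1],
])

```text
clock: 11.85
position: [512.7, 303.0, 53.5]
ee_rot: [0.999, 0.032, -0.002, 0.002]
contact_force: [0.0, -0.4, -0.6]
gripper_width: 17.1
grasp_force: 58.9
```

```bash
python3 -c "
from h import *
s,r=tcp()"
```

```text
t 11.85 pos [512.7 303.   53.5] yaw 3.62 tz [-0.004 -0.003 -1.   ] F [ 0.  -0.4 -0.6] T [-0.01 -0.04 -0.03] w 17.1 g 58.9 j [ 0.81  0.54 -0.29 -0.   -0.75  0.83]
```

Emit:
carry_out([
  [0, 0, 0, 0, 0, 6, -1],
  [0, 0, 0, 0, 0, 9, -1],
  [0, 0, 0, 0, 0, 10, -1],
  [0, 0, 0, 0, 0, 10, -0.6],
  [0, 0, 0, 0, 0, 10, -0.3],
])

```text
clock: 12.48
position: [514.0, 304.1, 45.9]
ee_rot: [1.0, 0.031, 0.0, -0.0]
contact_force: [-0.4, -0.0, 0.4]
gripper_width: 29.9
grasp_force: 0.0
```

Emit:
carry_out([
  [0, 0, 0, 0, 0, 0, -0.2],
  [0, 0, 0, 0, 0, 0, -0.2],
  [0, 0, 0, 0, 0, -30, -0.2],
  [0, 0, 0, 0, 0, -90, -0.2],
  [0, 0, 0, 0, 0, -140, 0.5],
])

```text
clock: 13.1
position: [513.9, 303.9, 187.4]
ee_rot: [1.0, 0.031, 0.0, -0.0]
contact_force: [0.5, -0.2, 0.8]
gripper_width: 51.1
grasp_force: 0.0
```

Run:
```python
from h import *
s,r=tcp()
t=get_image("top");c=t["color"];hsv=cv2.cvtColor(c,cv2.COLOR_BGR2HSV)
low=((hsv[...,1]<60)&(hsv[...,2]>70)).astype(np.uint8)*255
u,v=439,296
m=np.zeros_like(low);cv2.circle(m,(u,v),36,255,-1);m&=low
k=max(cv2.findContours(m,0,1)[0],key=cv2.contourArea);print(circ(plane(t,k[:,0],26)))
# view pose for right lid
yaw=np.radians(15.5);c0=np.array([441.5,-199]);p=c0-76*np.array([np.cos(yaw),np.sin(yaw)])
print(p,r.inv().apply(np.r_[p,170]-s["position"]).round(1))
```

```text
t 13.1 pos [513.9 303.9 187.4] yaw 3.58 tz [ 0.001  0.    -1.   ] F [ 0.5 -0.2  0.8] T [ 0.06 -0.11  0.02] w 51.1 g 0.0 j [ 0.81  0.38 -0.15  0.   -1.04  0.83]
[ 440.72953807 -200.05259566   56.96760188]
[ 368.26408556 -219.31011658] [-178.   513.1   17.1]
```

Emit:
carry_out([
  [0, 0, 0, -20, 57, 0, 1],
  [0, 0, 0, -40, 114, 0, 1],
  [0, 0, 0, -60, 171, 0, 1],
  [0, 0, 0, -80, 228, 0, 1],
  [0, 0, 0, -100, 285, 0, 1],
])

```text
clock: 13.78
position: [430.8, 11.5, 185.5]
ee_rot: [1.0, 0.031, 0.0, -0.0]
contact_force: [0.9, -1.6, 1.1]
gripper_width: 85.5
grasp_force: 0.0
```

Emit:
carry_out([
  [0, 0, -0.05, -20, 57, 4, 1],
  [0, 0, -0.1, -40, 114, 8, 1],
  [0, 0, -0.15, -60, 171, 12, 1],
  [0, 0, -0.2, -78, 228, 17, 1],
  [0, 0, -0.2, -78, 228, 17, 1],
])

```text
clock: 14.4
position: [366.1, -222.3, 167.8]
ee_rot: [0.992, 0.127, -0.001, -0.0]
contact_force: [0.1, 0.1, 0.4]
gripper_width: 85.3
grasp_force: 0.0
```

Emit:
carry_out([
  [0, 0, 0, 0, 0, 0, 1],
  [0, 0, 0, 0, 0, 0, 1],
])

```text
clock: 14.65
position: [368.5, -218.3, 168.5]
ee_rot: [0.991, 0.132, 0.0, 0.0]
contact_force: [-0.4, 0.2, -0.7]
gripper_width: 85.3
grasp_force: 0.0
```

Run:
```python
from h import *
tcp();im=get_image("wrist");c=im["color"];hsv=cv2.cvtColor(c,cv2.COLOR_BGR2HSV);tcp()
low=((hsv[...,1]<45)&(hsv[...,2]>90)).astype(np.uint8)*255
m=np.zeros_like(low);m[30:230,220:430]=255
cs,_=cv2.findContours(low&m,0,cv2.CHAIN_APPROX_NONE);k=max(cs,key=cv2.contourArea)[:,0]
print("disc z26",circ(plane(im,k,26,fray)).round(1),cv2.boundingRect(k))
cv2.imwrite("pics/w6.png",cv2.resize(c[20:240,200:450],None,fx=3,fy=2.7))
```

```text
t 14.65 pos [ 368.5 -218.3  168.5] yaw 15.14 tz [ 0.001 -0.    -1.   ] F [-0.4  0.2 -0.7] T [-0.03  0.02 -0.  ] w 85.3 g 0.0 j [-0.15  0.13 -0.56 -0.   -0.88  1.99]
t 14.7 pos [ 368.5 -218.1  168.5] yaw 15.17 tz [ 0.001 -0.    -1.   ] F [0.1 0.1 0.1] T [-0.03  0.05 -0.05] w 85.6 g 0.0 j [-0.15  0.13 -0.56 -0.   -0.88  1.99]
disc z26 [ 441.5 -201.7   55.9] (246, 56, 155, 153)
```

View pics/w6.png

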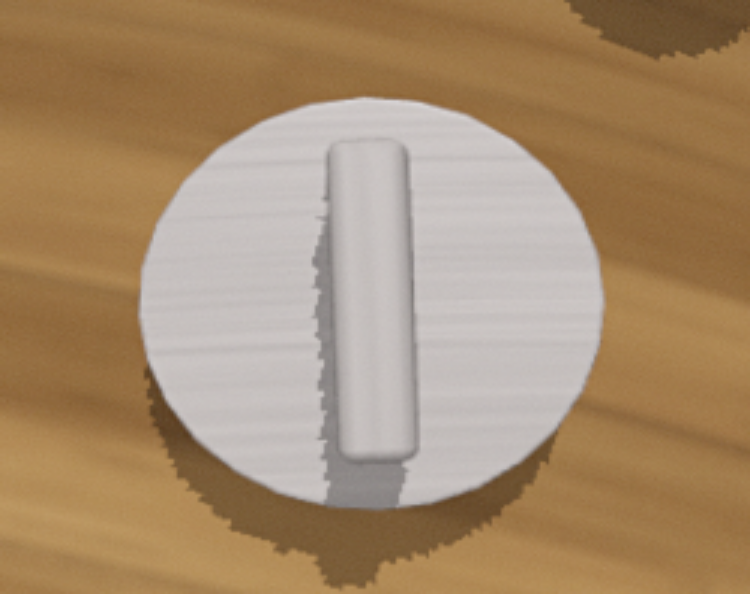

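The right lid's bar has crop corners (328,140), (407,140), (418,458) and (340,460).

Run:
```python
from h import *
s,r=tcp();im=get_image("wrist")
q=np.array([[328,140],[407,140],[418,458],[340,460]])/[3,2.7]+[200,20]
P=plane(im,q,56,fray);print(P.mean(0).round(1))
d=P[0]+P[1]-P[2]-P[3];print("yaw",np.degrees(np.arctan2(d[1],d[0])),np.linalg.norm(d)/2,np.linalg.norm(P[0]-P[1]))
for t in (P.mean(0),np.array([441.5,-201.7])):
    print("shift",r.inv().apply(np.r_[t,43]-s["position"]).round(1))
```

```text
t 14.7 pos [ 368.5 -218.1  168.5] yaw 15.17 tz [ 0.001 -0.    -1.   ] F [0.1 0.1 0.1] T [-0.03  0.05 -0.05] w 85.6 g 0.0 j [-0.15  0.13 -0.56 -0.   -0.88  1.99]
[ 441.7 -202. ]
yaw 16.964803274180063 77.16941249715785 16.719753944369657
shift [ 74.8   3.5 125.5]
shift [ 74.7   3.2 125.5]
```

Emit:
carry_out([
  [0, 0, -0.03, 40, 3.3, 0, 1],
  [0, 0, -0.03, 75, 3.3, 20, 1],
  [0, 0, -0.03, 75, 3.3, 65, 1],
  [0, 0, -0.03, 75, 3.3, 100, 1],
  [0, 0, -0.03, 75, 3.3, 120, 1],
])

```text
clock: 15.38
position: [440.9, -201.6, 46.6]
ee_rot: [0.989, 0.147, -0.001, -0.0]
contact_force: [0.9, 0.1, 1.2]
gripper_width: 85.4
grasp_force: 0.0
```

Emit:
carry_out([
  [0, 0, 0, 0, 0, 4, 1],
  [0, 0, 0, 0, 0, 5, 1],
  [0, 0, 0, 0, 0, 5, 0.2],
  [0, 0, 0, 0, 0, 5, -0.3],
])

```text
clock: 15.88
position: [441.7, -203.0, 44.2]
ee_rot: [0.989, 0.146, 0.001, 0.0]
contact_force: [-0.3, 0.3, -0.1]
gripper_width: 52.0
grasp_force: 0.0
```

Emit:
carry_out([
  [0, 0, 0, 0, 0, 0, -0.6],
  [0, 0, 0, 0, 0, 0, -1],
  [0, 0, 0, 0, 0, 0, -1],
  [0, 0, 0, 0, 0, 0, -1],
])

```text
clock: 16.38
position: [441.6, -203.1, 43.8]
ee_rot: [0.989, 0.146, 0.0, 0.0]
contact_force: [0.0, 1.0, 5.7]
gripper_width: 17.2
grasp_force: 59.2
```

```bash
python3 -c "
from h import *
s,r=tcp();print(r.inv().apply(np.array([509.3,75.8,165])-s['position']).round(1))"
```

```text
t 16.38 pos [ 441.6 -203.1   43.8] yaw 16.76 tz [ 0.001 -0.    -1.   ] F [0.  1.  5.7] T [ 0.11  0.23 -0.01] w 17.2 g 59.2 j [-0.1   0.41 -0.57  0.   -0.59  1.96]
[ 145.3 -247.5 -121.2]
```

Emit:
carry_out([
  [0, 0, 0, 0, 0, -20, -1],
  [0, 0, 0, 0, 0, -70, -1],
  [0, 0, 0, 5, -10, -122, -1],
  [0, 0, 0, 35, -60, -122, -1],
  [0, 0, 0, 65, -110, -122, -1],
])

```text
clock: 17.0
position: [471.6, -77.9, 165.6]
ee_rot: [0.99, 0.144, 0.0, -0.0]
contact_force: [1.2, -0.2, -1.3]
gripper_width: 16.8
grasp_force: 58.9
```

Emit:
carry_out([
  [0, 0, 0.06, 30, -50, 0, -1],
  [0, 0, 0.12, 60, -100, 0, -1],
  [0, 0, 0.18, 80, -138, 0, -1],
  [0, 0, 0.23, 80, -138, 0, -1],
  [0, 0, 0.23, 80, -138, 0, -1],
])

```text
clock: 17.62
position: [507.9, 76.6, 164.3]
ee_rot: [0.999, 0.032, -0.001, 0.0]
contact_force: [-0.5, -0.0, -0.7]
gripper_width: 17.0
grasp_force: 58.9
```

```bash
python3 -c "
from h import *
s,r=tcp();print(r.inv().apply(np.array([509.2,75,150])-s['position']).round(1))"
```

```text
t 17.62 pos [507.9  76.6 164.3] yaw 3.63 tz [-0.002 -0.001 -1.   ] F [-0.5 -0.  -0.7] T [-0.02  0.01 -0.  ] w 17.0 g 58.9 j [ 0.47  0.28 -0.38 -0.   -0.92  1.17]
[ 1.2  1.7 14.3]
```

Emit:
carry_out([
  [0, 0, 0, 1.2, 0.8, 10, -1],
  [0, 0, 0, 1.2, 0.8, 15, -1],
  [0, 0, 0, 1.2, 0.8, 15, -1],
])

```text
clock: 18.0
position: [509.4, 74.8, 149.5]
ee_rot: [1.0, 0.031, -0.001, 0.0]
contact_force: [-0.5, 0.1, -0.9]
gripper_width: 17.0
grasp_force: 58.9
```

```bash
python3 -c "
from h import *
s,r=tcp();get_image('top');s,r=tcp();print(r.inv().apply(np.array([509.2,75,146])-s['position']).round(1))"
```

```text
t 18.0 pos [509.4  74.8 149.5] yaw 3.51 tz [-0.002 -0.001 -1.   ] F [-0.5  0.1 -0.9] T [-0.03  0.03  0.04] w 17.0 g 58.9 j [ 0.46  0.29 -0.39 -0.   -0.88  1.17]
t 18.05 pos [509.7  75.1 150. ] yaw 3.53 tz [-0.001 -0.    -1.   ] F [-0.3 -0.7 -0.9] T [-0.    0.02  0.03] w 17.3 g 58.9 j [ 0.46  0.29 -0.39  0.   -0.88  1.17]
[-0.5  0.   4. ]
```

Aligned. Now I'll lower it gently.

Emit:
carry_out([
  [0, 0, 0, -0.4, 0, 4, -1],
  [0, 0, 0, -0.4, 0, 7, -1],
  [0, 0, 0, -0.4, 0, 9, -1],
  [0, 0, 0, -0.4, 0, 10, -1],
])

```text
clock: 18.55
position: [509.4, 75.5, 140.2]
ee_rot: [1.0, 0.031, -0.0, 0.0]
contact_force: [-0.2, -0.1, -1.0]
gripper_width: 16.7
grasp_force: 58.9
```

```bash
python3 -c "
from h import *
s,r=tcp();print('lid below rim',102-(s['position'][2]-43.8))"
```

```text
t 18.55 pos [509.4  75.5 140.2] yaw 3.57 tz [-0. -0. -1.] F [-0.2 -0.1 -1. ] T [0.03 0.04 0.04] w 16.7 g 58.9 j [ 0.46  0.31 -0.41  0.   -0.86  1.17]
lid below rim 5.612394252831692
```

No force at 5.6 mm, so this lid fits. Continue down to 13–14 mm.

Emit:
carry_out([
  [0, 0, 0, 0, 0, 3, -1],
  [0, 0, 0, 0, 0, 5, -1],
  [0, 0, 0, 0, 0, 7, -1],
  [0, 0, 0, 0, 0, 8, -1],
])

```text
clock: 19.05
position: [509.4, 75.5, 132.2]
ee_rot: [1.0, 0.031, -0.0, 0.0]
contact_force: [-0.6, 0.8, 1.3]
gripper_width: 16.9
grasp_force: 59.3
```

```bash
python3 -c "
from h import *
s,r=tcp();print('lid below rim',102-(s['position'][2]-43.8))"
```

```text
t 19.05 pos [509.4  75.5 132.2] yaw 3.57 tz [-0. -0. -1.] F [-0.6  0.8  1.3] T [-0.    0.21 -0.04] w 16.9 g 59.3 j [ 0.46  0.32 -0.41  0.   -0.84  1.17]
lid below rim 13.599132338482562
```

Emit:
carry_out([
  [0, 0, 0.1, 0, 0, 0.7, -1],
  [0, 0, 0.2, 0, 0, 1.2, -1],
  [0, 0, 0.32, 0, 0, 1.8, -1],
  [0, 0, 0.44, 0, 0, 2.4, -1],
  [0, 0, 0.56, 0, 0, 3.0, -1],
])

```text
clock: 19.68
position: [510.0, 75.8, 129.7]
ee_rot: [0.969, -0.248, 0.001, -0.0]
contact_force: [0.0, 0.7, 0.0]
gripper_width: 16.9
grasp_force: 66.7
```

```bash
python3 -c "
from h import *
s,r=tcp();print('lid below rim',102-(s['position'][2]-43.8))"
```

```text
t 19.68 pos [510.   75.8 129.7] yaw -28.71 tz [ 0.002  0.    -1.   ] F [0.  0.7 0. ] T [ 0.06 -0.08  0.01] w 16.9 g 66.7 j [ 0.46  0.32 -0.42  0.   -0.83  0.61]
lid below rim 16.086129172793235
```

Emit:
carry_out([
  [0, 0, 0.12, 0, 0, 0.6, -1],
  [0, 0, 0.24, 0, 0, 1.2, -1],
  [0, 0, 0.36, 0, 0, 1.8, -1],
  [0, 0, 0.48, 0, 0, 2.4, -1],
  [0, 0, 0.58, 0, 0, 2.9, -1],
])

```text
clock: 20.3
position: [509.6, 75.6, 126.7]
ee_rot: [0.858, -0.514, 0.0, -0.0]
contact_force: [0.2, -1.0, 0.6]
gripper_width: 17.0
grasp_force: 71.0
```

```bash
python3 -c "
from h import *
s,r=tcp();print('lid below rim',102-(s['position'][2]-43.8))"
```

```text
t 20.3 pos [509.6  75.6 126.7] yaw -61.92 tz [ 0.001 -0.    -1.   ] F [ 0.2 -1.   0.6] T [-0.16  0.05  0.04] w 17.0 g 71.0 j [ 0.46  0.32 -0.42  0.   -0.83  0.03]
lid below rim 19.100026770484092
```

Emit:
carry_out([
  [0, 0, 0.06, 0, 0, 0.3, -1],
  [0, 0, 0.12, 0, 0, 0.5, -1],
  [0, 0, 0.17, 0, 0, 0.6, -1],
  [0, 0, 0.17, 0, 0, 0.6, -1],
])

```text
clock: 20.8
position: [509.7, 75.4, 126.5]
ee_rot: [0.813, -0.582, 0.001, 0.001]
contact_force: [-2.2, -1.2, 3.4]
gripper_width: 16.6
grasp_force: 90.5
```

```bash
python3 -c "
from h import *
s,r=tcp();print('lid below rim',102-(s['position'][2]-43.8))"
```

```text
t 20.8 pos [509.7  75.4 126.5] yaw -71.14 tz [ 0.001 -0.002 -1.   ] F [-2.2 -1.2  3.4] T [-0.6   0.39  1.52] w 16.6 g 90.5 j [ 0.46  0.32 -0.42  0.   -0.83 -0.14]
lid below rim 19.280036598978967
```

Emit:
carry_out([
  [0, 0, 0.05, 0, 0, 0.2, -1],
  [0, 0, 0.05, 0, 0, 0.2, -1],
])

```text
clock: 21.05
position: [509.7, 75.3, 126.5]
ee_rot: [0.8, -0.6, 0.001, 0.001]
contact_force: [-2.9, -0.8, 5.1]
gripper_width: 17.0
grasp_force: 117.1
```

```bash
python3 -c "
from h import *
s,r=tcp();print('lid below rim',102-(s['position'][2]-43.8))"
```

```text
t 21.05 pos [509.7  75.3 126.5] yaw -73.78 tz [ 0.001 -0.002 -1.   ] F [-2.9 -0.8  5.1] T [-0.73  0.62  2.97] w 17.0 g 117.1 j [ 0.46  0.32 -0.42  0.   -0.83 -0.18]
lid below rim 19.25196652354711
```

Emit:
carry_out([
  [0, 0, -0.05, 0, 0, 0, -1],
  [0, 0, -0.05, 0, 0, 0, -0.6],
  [0, 0, -0.05, 0, 0, 0, -0.2],
  [0, 0, -0.05, 0, 0, 0, 0],
  [0, 0, -0.05, 0, 0, 0, 0],
])

```text
clock: 21.68
position: [509.6, 75.6, 125.4]
ee_rot: [0.811, -0.585, -0.0, -0.0]
contact_force: [0.4, 0.1, -0.0]
gripper_width: 42.8
grasp_force: 0.0
```

Emit:
carry_out([
  [0, 0, 0, 0, 0, -30, 0],
  [0, 0, 0, 0, 0, -80, 0.3],
  [0, 0, 0, -50, 0, -110, 0.5],
  [0, 0, 0, -70, 0, -110, 0.5],
  [0, 0, 0, -70, 0, -110, 0.5],
])

```text
clock: 22.3
position: [486.9, 143.0, 235.9]
ee_rot: [0.812, -0.584, -0.0, -0.001]
contact_force: [0.4, -0.2, -0.2]
gripper_width: 64.1
grasp_force: 0.0
```

Run:
```python
from h import *
s,r=tcp();tcp()
im=get_image("wrist");t=get_image("top")
a=cv2.resize(im["color"],(400,300));b=t["color"];c=cv2.resize(b[120:360,120:520],(400,240),interpolation=2)
sd=cv2.resize(get_image("side")["color"][120:450,120:440],(384,396))
v=np.zeros((560,790,3),np.uint8);v[:300,:400]=a;v[305:545,:400]=c;v[:396,404:788]=sd;cv2.imwrite("pics/end.png",v)
```

```text
t 22.3 pos [486.9 143.  235.9] yaw -71.41 tz [ 0.     0.001 -1.   ] F [ 0.4 -0.2 -0.2] T [ 0.01 -0.06 -0.02] w 64.1 g 0.0 j [ 0.61  0.19 -0.29 -0.   -1.09 -0.28]
t 22.3 pos [486.9 143.  235.9] yaw -71.41 tz [ 0.     0.001 -1.   ] F [ 0.4 -0.2 -0.2] T [ 0.01 -0.06 -0.02] w 64.1 g 0.0 j [ 0.61  0.19 -0.29 -0.   -1.09 -0.28]
```

View pics/end.png

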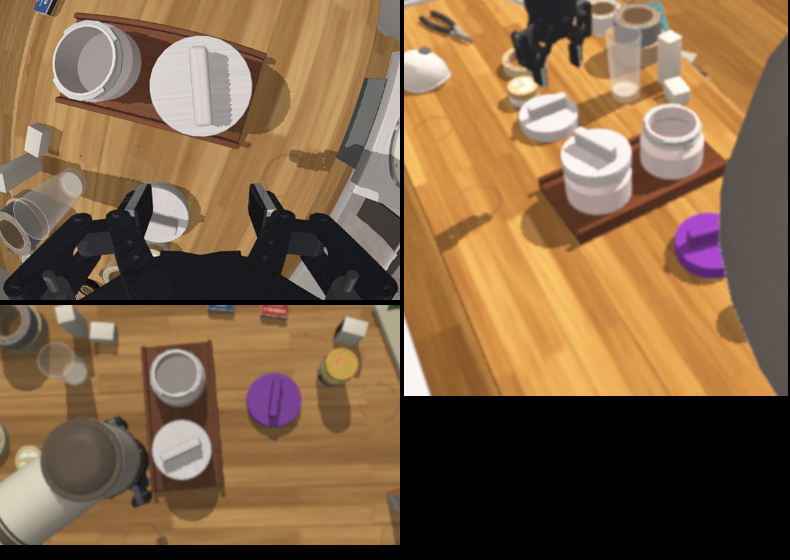

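The picture shows the lid level and home on the near canister, the other lid flat on the worktop, and the glass and jar standing. Handing in.

```bash
python3 -c "
from bench import *
print(job_done())"
```

```text
the job is handed in; nothing more can be done
None
```

The job is handed in at about 22 s: the right-hand lid fits and is screwed onto the near canister to its firm stop (about 19.3 mm below the rim, 19.5 mm expected), the left-hand lid stopped about 3–4 mm down and lies flat near its original spot, and the glass and jar still stand.

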